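# Slide along the kettle's heat bar to boil

### The arm

A 6-joint arm with a two-finger parallel gripper is mounted at the origin on the work surface. World frame = base frame: x ahead of the robot, y to its left, z up, the work surface at z = 0. Lengths are in mm, angles in rad, forces in N, time in s.
With the tool pointing down it reaches from about 300 to 950 mm from the base axis. Payload 3.1 kg.
Tool frame: the origin (TCP) lies on the mounting face of the last link; the fingertips stand 173 mm ahead of it and the grasp point (between the pads) lies 155 mm ahead of it (bot.hold_point_z is the z of the grasp point in the tool frame, in mm); z points along the fingers, y is the line along which they close (so a half turn about z gives the same grasp; the last joint's range is limited). The gripper opens to 85 mm and grips with 20 to 120 N. Pads are 22 mm wide; open, the fingers measure 114 mm over their backs; the gripper's body (76 mm by 85 mm) begins 54 mm behind the grasp point. The pads swing forward as they close: fully open they stand 13 mm farther back than shut.
Start: joints at [-1.227, 0.308, 1.634, -0, 1.2, -0.07], TCP at [251.282, -572.268, 404.672] pointing down, gripper open.
Joint ranges: [-3.06, 3.06], [-0.79, 1.96], [0.05, 2.63], [-1.19, 4.34], [0.05, 2.64], [-2.94, 2.94]. Speed limits (rad/s): [2.79, 2.79, 3.14, 3.14, 3.14, 3.14].

### API

Orientations are given as a rotation vector (axis times angle).
In Python, from workcell import bot gives the robot as it stands.
- The arm moves only by the shell command python3 -m handwheel 'ROWS'. ROWS is JSON, a list that holds one entry, the list of rows, each a list of 7 numbers: the turn, a rotation vector about the tool's x, y, z each as a share of 2 rad, from -1 to 1, then the shift along the tool's x, y, z each as a share of 0.1 m, from -1 to 1, then the closure, from -1 (fully open) to 1 (shut). A call has 1 to 5 rows; each row shifts and turns the commanded pose from where the row before left it, along the tool's axes as they then stand; what a row does not reach is not made up. A row lasts 1/10 s, in which the tool goes at most 50 mm and 8.59 degrees, less where a joint would pass 70% of its speed; a pose out of reach is approached as far as the arm can. A call with a number of a shift or a turn outside -1 to 1 is refused whole. A call with a gripper value outside its range is refused whole. The fingers move at their own pace and stop on an object; the grip force is fixed at half the most. Time passes only in rows, so rows that do not move let the fingers close. It gives the time, the measured TCP pose, the force, the opening and the grip force at its end, in the units of the state.
- bot.observe(): the state, without advancing time (a new reading comes with each control period).
- bot.snapshot(name): name is "side" or "top"; returns a dict with "image" (480x640x3 uint8, red, green, blue), "K" (3x3 intrinsics, pixels), "view" (4x4, takes a point from world to camera coordinates). Camera axes: x right, y down, z forward; pixel columns grow to the right and rows downward; lengths in mm; the calibration is good to about 2 mm. A picture is of the moment at which its call begins. There is no depth.
- bot.job_done(): hands the job in; it is judged then, once.
The state is a dict: "clock": time; "joint_positions": joint angles; "dq": joint speeds; "joint_torque": joint torques, N m; "eef_pos": TCP position; "ee_rot": TCP orientation; "contact_force": force on the tool from outside, world axes, zero at the start; "wrist_torque": the same for the moment, N m; "finger_gap": finger opening in mm; "gripper_force": force on a finger pad.
Only numpy, scipy, OpenCV 4.12 (cv2) and the standard library are available. Lean on these libraries where they do the work, as an engineer would, in place of code of your own. Each camera call takes 0.05 s, during which the arm holds its last target. There are 200 camera calls.

### The job

Set the kettle to boil on its grey control console: with the fingers closed, lightly touch the blue rib on the white bar and slide the fingertips along the bar, over the green and then the yellow rib, to the red rib, staying on the bar all the way. Finish with the fingertips still resting lightly on the red rib: the program ends while holding there. Press gently, pick nothing up, and leave the kettle and everything else on the cabinet where it stands.

Things in the scene. Friction and masses are not known exactly. Their poses are not given: they have to be found in the camera images.
- console: grey control console screwed to the cabinet top, 250 x 80 mm, 30 mm high; origin at the centre of its underside, x along the row of ribs from blue to red. It may face any way round
- bar: white bar in the console, 206 mm along the row (x), 38 mm wide, level; origin at the centre of its underside, flat top 12 mm above that (40 mm above the cabinet top at rest). Sprung: it sinks level, up to 10 mm, pressed anywhere; 1.5 N starts it, 5 N takes it to its hard stop, flush with the console. Held 3 to 6 mm down at a rib, the fingertips stay on it all along
- rib_blue (a point): blue rib, first in the row of four: rounded ridge 32 mm long across the bar (its y), about 15 mm wide along the row, its crest 2 mm above the bar's flat top. The point is the middle of the crest. Its x points along the row from blue to red, z up. It sinks with the bar. The ribs stand 55 mm apart; at rest all crests are 42 mm above the cabinet top
- rib_green (a point): green rib, second in the row of four: rounded ridge 32 mm long across the bar (its y), about 15 mm wide along the row, its crest 2 mm above the bar's flat top. The point is the middle of the crest. Its x points along the row from blue to red, z up. It sinks with the bar
- rib_yellow (a point): yellow rib, third in the row of four: rounded ridge 32 mm long across the bar (its y), about 15 mm wide along the row, its crest 2 mm above the bar's flat top. The point is the middle of the crest. Its x points along the row from blue to red, z up. It sinks with the bar
- rib_red (a point): red rib, last in the row of four: rounded ridge 32 mm long across the bar (its y), about 15 mm wide along the row, its crest 2 mm above the bar's flat top. The point is the middle of the crest. Its x points along the row from blue to red, z up. It sinks with the bar
- kettle: white electric kettle, loose on its round white base, about 155 mm across and 216 mm high, black handle along its own +x to 126 mm from the axis; origin at the centre of its underside
- jar: glass jar with a steel twist cap, 70 mm across, 100 mm high, loose beside the console; origin at the centre of its underside
- bowl: pale ceramic bowl, 120 mm across, 55 mm high, loose beside the console; origin at the centre of its underside
- spoon: wooden spoon, 240 mm long, lying loose beside the console along its own x; origin at its middle, underside
- mug: blue mug, 80 mm across, 90 mm high, handle at its +y, loose at the right; origin at the centre of its underside
- tin: green tea tin, 76 mm across, 110 mm high, loose at the right; origin at the centre of its underside
Mind the look-alikes: they are no part of the job. What is shaped like the kettle but purple is not meant.

How it is judged (in metres and radians):
On the way, in this order (a step that is already met when the one before it is completed fails the run):
1. fingertips touch the blue rib (contact force between the fingers and blue_ridge above 0.3 N), for 0.04 s.
2. fingertips on the white bar between the blue and green ribs, clear of every rib (contact force between the fingers and bar above 0.3 N and contact force between the fingers and blue_ridge below 0.05 N and contact force between the fingers and green_ridge below 0.05 N and contact force between the fingers and yellow_ridge below 0.05 N and contact force between the fingers and red_ridge below 0.05 N and x of the grasp point in the frame of rib_blue above 0 m and x of the grasp point in the frame of rib_green below 0 m), for 0.04 s.
3. fingertips touch the green rib (contact force between the fingers and green_ridge above 0.3 N), for 0.04 s.
4. fingertips on the white bar between the green and yellow ribs, clear of every rib (contact force between the fingers and bar above 0.3 N and contact force between the fingers and blue_ridge below 0.05 N and contact force between the fingers and green_ridge below 0.05 N and contact force between the fingers and yellow_ridge below 0.05 N and contact force between the fingers and red_ridge below 0.05 N and x of the grasp point in the frame of rib_green above 0 m and x of the grasp point in the frame of rib_yellow below 0 m), for 0.04 s.
5. fingertips touch the yellow rib (contact force between the fingers and yellow_ridge above 0.3 N), for 0.04 s.
6. fingertips on the white bar between the yellow and red ribs, clear of every rib (contact force between the fingers and bar above 0.3 N and contact force between the fingers and blue_ridge below 0.05 N and contact force between the fingers and green_ridge below 0.05 N and contact force between the fingers and yellow_ridge below 0.05 N and contact force between the fingers and red_ridge below 0.05 N and x of the grasp point in the frame of rib_yellow above 0 m and x of the grasp point in the frame of rib_red below 0 m), for 0.04 s.
7. fingertips touch the red rib (contact force between the fingers and red_ridge above 0.3 N), for 0.04 s.
At the end, for the whole second after the job is handed in: The fingertips rest on the red rib with 0.3 to 12 N, and kettle, jar, bowl, spoon, mug and tin stand within 15 mm of where they began, the kettle upright (contact force between the fingers and red_ridge above 0.3 N and contact force between the fingers and bar below 12 N and distance of each of kettle, jar, bowl, spoon, mug, tin from where it was at the start of the episode below 0.015 m and angle between kettle's own z axis and vertical below 0.1 rad); the arm keeps its last pose, push and grip.
It fails at once if the bar is pressed hard (over 12 N) (contact force between the fingers and bar above 12 N).
It fails at once if the kettle, jar, bowl, spoon, mug or tin is lifted, carried or pushed more than 15 mm (distance of any of kettle, jar, bowl, spoon, mug, tin from where it was at the start of the episode above 0.015 m).
It also fails if it takes over 34 s, if anything falls off the work surface, if the arm or the gripper's body presses on something with over 40 N, if the wrist force passes 120 N, or if a joint passes its speed limit or range.

## Working session

There is one attempt and no reset: what is moved stays moved. The work goes in short steps, Python scripts to look and compute and a shell command to move; the robot and the scene stay as the last step left them, time stands still between calls to the robot, and variables do not carry over. Pictures are saved under pics/ and viewed, at most 10 in all, crops included, and the job is handed in when it is done.

```bash
mkdir -p pics; ls
python3 - <<'E'
from workcell import bot
import cv2,numpy as np
print(bot.observe(), bot.hold_point_z)
for n in("top","side"):
    s=bot.snapshot(n); cv2.imwrite(f"pics/{n}0.png",s["image"][:,:,::-1]); np.savez(f"pics/{n}0.npz",**s); print(n,s["K"].round(1).tolist(),s["view"].round(3).tolist())
E
```

```text
pics
{'clock': 0.0, 'joint_positions': array([-1.22668396e+00,  3.09043402e-01,  1.63520881e+00, -4.89994777e-05,
        1.19967211e+00, -6.97479965e-02]), 'dq': array([-0.00192614, -0.00019639, -0.00015455, -0.00045895,  0.00063405,
        0.00072675]), 'joint_torque': array([ 1.20606233e-03, -4.15255594e+01, -2.76663762e+01, -4.21937864e-05,
        1.02157291e-02,  1.22135997e-06]), 'eef_pos': array([ 251.13965271, -571.85954645,  403.41208045]), 'ee_rot': array([-3.07231050e+00, -6.45014869e-01,  5.71467384e-04]), 'contact_force': array([ 0.05476429, -0.05805277, -0.39817199]), 'wrist_torque': array([ 0.02055493, -0.00581114, -0.00978856]), 'gripper_force': 0.0, 'finger_gap': 85.55394626347194} 154.70000000000002
top [[603.9, 0.0, 308.4], [0.0, 603.9, 249.7], [0.0, 0.0, 1.0]] [[0.016, -1.0, -0.008, -7.597], [-0.994, -0.015, -0.108, 485.728], [0.108, 0.01, -0.994, 1630.13], [0.0, 0.0, 0.0, 1.0]]
side [[569.5, 0.0, 329.8], [0.0, 569.5, 241.3], [0.0, 0.0, 1.0]] [[-0.989, -0.146, 0.004, 491.358], [-0.117, 0.773, -0.624, 90.245], [0.088, -0.618, -0.781, 1576.959], [0.0, 0.0, 0.0, 1.0]]
```

View pics/top0.png

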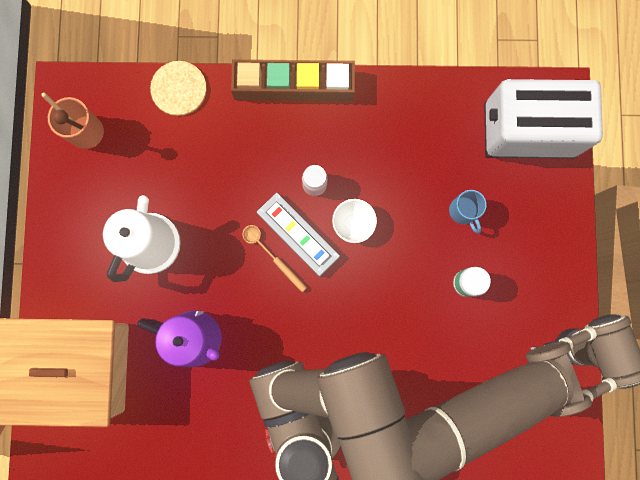

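View pics/side0.png

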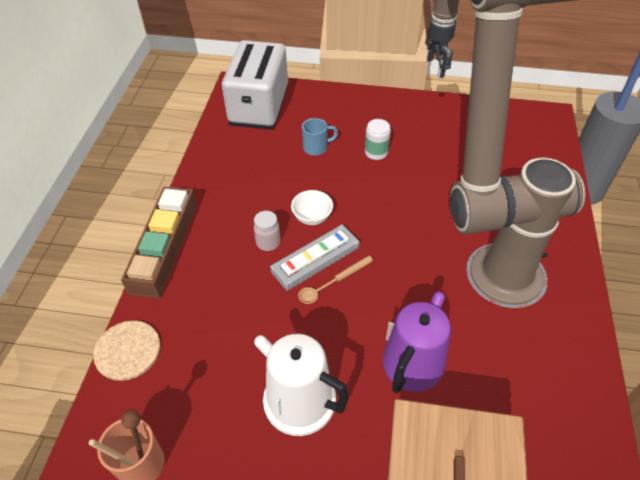

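The top view shows the console at about (298,235), with ribs red (277,212), yellow (291,227), green (305,240) and blue (320,255). In the side view red is at (291,265) and blue at (340,237). The bowl, jar and spoon stand close beside it. Next I triangulate the ribs.

```bash
cat > h.py <<'E'
import cv2,numpy as np
def P(s): return s["K"]@s["view"][:3]
def ribs(s,box):
    x0,y0,x1,y1=box; im=s["image"][y0:y1,x0:x1]; hsv=cv2.cvtColor(im,cv2.COLOR_RGB2HSV); out={}
    # bar region = bright; fill hull to keep the red table out
    br=((hsv[...,1]<45)&(hsv[...,2]>215)).astype(np.uint8)
    n,l,st,_=cv2.connectedComponentsWithStats(br)
    pts=np.argwhere(cv2.morphologyEx(br,cv2.MORPH_CLOSE,np.ones((9,9)))*1>0)[:,::-1]
    n,l,st,c=cv2.connectedComponentsWithStats(cv2.morphologyEx(br,cv2.MORPH_CLOSE,np.ones((9,9))))
    k=1+np.argmax(st[1:,4]); hull=cv2.convexHull(np.argwhere(l==k)[:,::-1].astype(np.int32))
    m=np.zeros(br.shape,np.uint8); cv2.fillConvexPoly(m,hull,1)
    for nm,a,b in(("blue",100,125),("green",45,85),("yellow",18,35),("red",172,190)):
        h=hsv[...,0].astype(int); h=np.where(h<8,h+180,h)
        w=m*(hsv[...,1]>90)*(hsv[...,2]>90)*(h>=a)*(h<=b)
        n,l,st,c=cv2.connectedComponentsWithStats(w.astype(np.uint8))
        if n<2: continue
        k=1+np.argmax(st[1:,4]); out[nm]=(c[k]+[x0,y0],int(st[k,4]))
    return out
def ray(s,uv,z):
    p=P(s); M=np.c_[p[:,0],p[:,1],-np.r_[uv,1]]; a=np.linalg.solve(M,-(p[:,2]*z+p[:,3])); return np.r_[a[:2],z]
E
python3 - <<'E'
from h import *
S={n:dict(np.load(f"pics/{n}0.npz")) for n in("top","side")}
a=ribs(S["top"],(255,190,342,278)); b=ribs(S["side"],(268,224,362,290))
X={}
for k in a:
    if k not in b: print(k,a[k]); continue
    x=cv2.triangulatePoints(P(S["top"]),P(S["side"]),a[k][0].reshape(2,1).astype(float),b[k][0].reshape(2,1).astype(float)).ravel()
    X[k]=x[:3]/x[3]
    print(k,a[k],b[k],X[k].round(1),"planes",ray(S["top"],a[k][0],42).round(1),ray(S["side"],b[k][0],42).round(1))
d=X["red"]-X["blue"]; print("spacing",[np.linalg.norm(X[p]-X[q]).round(1) for p,q in(("blue","green"),("green","yellow"),("yellow","red"))],"yaw",np.arctan2(d[1],d[0]))
E
```

```text
blue (array([318.64814815, 254.35185185]), 54) (array([338.5, 236.5]), 32) [473.9 -28.4  41.9] planes [471.8 -28.4  42. ] [476.3 -28.6  42. ]
green (array([304.58139535, 239.90697674]), 43) (array([322.9047619 , 245.61904762]), 21) [512.6  10.4  41.9] planes [510.8  10.4  42. ] [514.7  10.3  42. ]
yellow (array([290.30909091, 225.74545455]), 55) (array([306.63888889, 255.11111111]), 36) [551.3  50.   42.2] planes [549.1  50.   42. ] [553.7  49.6  42. ]
red (array([295.88314176, 229.88505747]), 522) (array([290.05128205, 264.74358974]), 39) [577.1  38.1 -32.3] planes [538.   34.6  42. ] [592.5  88.6  42. ]
spacing [np.float64(54.8), np.float64(55.3), np.float64(79.7)] yaw 0.5725270368674877
```

The ribs fit the text: crest height is 42 mm, spacing 55 mm and yaw about 0.79. Blue is at about (474,-28). Red, from the side view corrected by the common offset, is at about (590,89). I'll close the fingers, turn tool x along the row (-0.378 rad about tool z), and travel high to above blue.

```bash
python3 -m handwheel '[[[0,0,-0.063,0,0,0,1],[0,0,-0.063,0,0,0,1],[0,0,-0.063,0,0,0,1],[0,0,0,0.2,-0.08,0,1],[0,0,0,0.3,-0.12,0,1]]]'
python3 -m handwheel '[[[0,0,0,0.4,-0.165,0,1],[0,0,0,0.4,-0.165,0,1],[0,0,0,0.4,-0.165,0,1],[0,0,0,0.4,-0.165,0,1],[0,0,0,0.4,-0.165,0,1]]]'
python3 -m handwheel '[[[0,0,0,0.4,-0.165,0,1],[0,0,0,0.4,-0.165,0,1],[0,0,0,0.4,-0.165,0,1],[0,0,0,0.4,-0.165,0,1],[0,0,0,0.4,-0.165,0,1]]]'
python3 -m handwheel '[[[0,0,0,0.4,-0.165,0,1],[0,0,0,0.3,-0.12,0,1],[0,0,0,0.2,-0.08,0,1],[0,0,0,0,0,0,1],[0,0,0,0,0,0,1]]]'
python3 - <<'E'
from workcell import bot
import numpy as np
from scipy.spatial.transform import Rotation as R
o=bot.observe(); r=R.from_rotvec(o["ee_rot"]).as_matrix(); print(r.round(4)); print("to blue, tool axes",(r.T@(np.array([473.9,-28.4,42])-o["eef_pos"])).round(1),o["contact_force"],o["finger_gap"])
E
```

```text
clock: 0.6
eef_pos: [271.7, -523.0, 404.0]
ee_rot: [-2.9, -1.208, 0.0]
contact_force: [-0.0, -0.9, -0.4]
finger_gap: 12.3
gripper_force: 0.0
clock: 1.1
eef_pos: [354.1, -320.5, 404.2]
ee_rot: [-2.898, -1.211, 0.0]
contact_force: [0.2, -0.4, -0.1]
finger_gap: 0.5
gripper_force: 0.0
clock: 1.6
eef_pos: [435.9, -120.3, 404.5]
ee_rot: [-2.899, -1.211, 0.0]
contact_force: [1.5, -0.3, 1.1]
finger_gap: 0.1
gripper_force: 0.0
clock: 2.1
eef_pos: [472.8, -32.2, 404.2]
ee_rot: [-2.898, -1.214, 0.002]
contact_force: [-0.9, -0.2, -0.3]
finger_gap: 0.2
gripper_force: 0.0
[[ 7.015e-01  7.127e-01 -1.200e-03]
 [ 7.127e-01 -7.015e-01 -5.000e-04]
 [-1.200e-03 -5.000e-04 -1.000e+00]]
to blue, tool axes [  3.9  -1.7 362.2] [-0.94376252 -0.16638333 -0.34359772] 0.2484008721105941
```

```bash
python3 -m handwheel '[[[0,0,0,0.02,-0.01,0.3,1],[0,0,0,0.02,-0.01,0.4,1],[0,0,0,0,0,0.4,1],[0,0,0,0,0,0.3,1],[0,0,0,0,0,0.2,1]]]'
python3 -m handwheel '[[[0,0,0,0,0,0,1],[0,0,0,0,0,0,1]]]'
python3 - <<'E'
from workcell import bot
from h import *
from scipy.spatial.transform import Rotation as R
S={n:bot.snapshot(n) for n in("top","side")}
o=bot.observe(); r=R.from_rotvec(o["ee_rot"]).as_matrix(); tip=o["eef_pos"]+r@[0,0,173]
print("tip",tip.round(1),"to blue",(r.T@(np.array([473.9,-28.4,42])-tip)).round(1))
out=[]
for n in S:
    s=S[n]; q=P(s)@np.r_[tip,1]; u=q[:2]/q[2]; print(n,"tip px",u.round(1))
    x,y=(u).astype(int); out.append(cv2.resize(s["image"][y-45:y+45,x-60:x+60],(780//2*1,292),interpolation=cv2.INTER_CUBIC)); np.savez(f"pics/{n}1.npz",**s); print("crop origin",x-60,y-45)
cv2.imwrite("pics/c1.png",np.hstack(out)[:,:,::-1])
E
```

```text
clock: 2.6
eef_pos: [472.7, -29.4, 242.1]
ee_rot: [-2.898, -1.208, 0.006]
contact_force: [-1.2, 0.2, -0.2]
finger_gap: -0.1
gripper_force: 0.0
clock: 2.8
eef_pos: [474.3, -29.1, 244.8]
ee_rot: [-2.899, -1.209, 0.001]
contact_force: [0.2, 0.2, 0.0]
finger_gap: -0.2
gripper_force: 0.0
tip [475.8 -28.9  73.1] to blue [-1.  -1.8 31.1]
top tip px [319.  251.7]
crop origin 258 206
side tip px [338.9 229.3]
crop origin 278 184
```

View pics/c1.png

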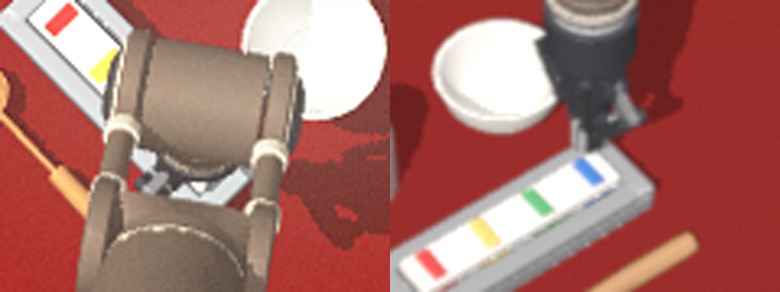

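The side view puts the closed tip just above the blue rib, within 1–2 mm of its predicted position (339,229), so the side calibration holds. I'll descend gently.

```bash
python3 -m handwheel '[[[0,0,0,0,-0.01,0.1,1],[0,0,0,0,0,0.08,1],[0,0,0,0,0,0.06,1],[0,0,0,0,0,0.03,1],[0,0,0,0,0,0,1]]]'
python3 -m handwheel '[[[0,0,0,0,0,0,1],[0,0,0,0,0,0,1]]]'
python3 -m handwheel '[[[0,0,0,0,0,0.02,1],[0,0,0,0,0,0,1],[0,0,0,0,0,0,1]]]'
python3 -m handwheel '[[[0,0,0,0,0,0.02,1],[0,0,0,0,0,0,1],[0,0,0,0,0,0,1]]]'
python3 -m handwheel '[[[0,0,0,0,0,0,1]]]'
```

```text
clock: 3.4
eef_pos: [473.3, -27.3, 216.9]
ee_rot: [-2.898, -1.212, 0.002]
contact_force: [-0.0, -0.4, 0.4]
finger_gap: 0.4
gripper_force: 0.0
clock: 3.6
eef_pos: [473.9, -27.4, 217.8]
ee_rot: [2.898, 1.211, 0.001]
contact_force: [-0.4, 0.4, 1.0]
finger_gap: -0.3
gripper_force: 0.0
clock: 3.9
eef_pos: [473.7, -27.4, 215.7]
ee_rot: [-2.899, -1.211, 0.0]
contact_force: [0.7, -0.4, -0.9]
finger_gap: 0.1
gripper_force: 0.0
clock: 4.2
eef_pos: [473.8, -27.5, 213.8]
ee_rot: [2.898, 1.211, 0.0]
contact_force: [-0.8, -0.6, 1.6]
finger_gap: 0.0
gripper_force: 1.1
clock: 4.3
eef_pos: [473.8, -27.4, 213.8]
ee_rot: [2.898, 1.211, 0.0]
contact_force: [-0.6, -0.1, 2.7]
finger_gap: -0.0
gripper_force: 1.1
```

Contact came at tip z of about 41, as expected. I press 3 mm more and check.

```bash
python3 -m handwheel '[[[0,0,0,0,0,0.015,1],[0,0,0,0,0,0.015,1],[0,0,0,0,0,0,1]]]'
python3 -m handwheel '[[[0,0,0,0,0,0,1]]]'
python3 - <<'E'
from workcell import bot
from h import *
from scipy.spatial.transform import Rotation as R
o=bot.observe(); r=R.from_rotvec(o["ee_rot"]).as_matrix(); tip=o["eef_pos"]+r@[0,0,173]
s=bot.snapshot("side"); b=ribs(s,(268,224,362,290))
for k in b: p=ray(s,b[k][0],38); print(k,b[k][1],p.round(1),"tool",(r.T@(p-tip)).round(1))
x,y=278,200; cv2.imwrite("pics/c2.png",cv2.resize(s["image"][y:y+80,x:x+90],None,fx=6,fy=6,interpolation=cv2.INTER_CUBIC)[:,:,::-1])
print(o["contact_force"],tip.round(1),r.round(4).tolist())
E
```

```text
clock: 4.6
eef_pos: [473.8, -27.4, 210.6]
ee_rot: [2.899, 1.211, 0.0]
contact_force: [-0.8, -0.1, 3.0]
finger_gap: 0.2
gripper_force: 1.6
clock: 4.7
eef_pos: [473.9, -27.4, 210.7]
ee_rot: [2.898, 1.211, 0.0]
contact_force: [-1.1, -0.6, 2.6]
finger_gap: 0.0
gripper_force: 1.6
blue 11 [469.4 -21.4  38. ] tool [ 1.2 -7.4 -0.3]
green 18 [514.8  11.4  38. ] tool [56.4  1.8 -0.3]
yellow 33 [553.1  50.6  38. ] tool [111.2   1.5  -0.2]
red 39 [592.7  89.   38. ] tool [166.3   2.7  -0.2]
[-1.12038637 -0.64872518  2.6273871 ] [473.9 -27.4  37.7] [[0.7026, 0.7116, 0.0002], [0.7116, -0.7026, -0.0], [0.0001, 0.0002, -1.0]]
```

View pics/c2.png

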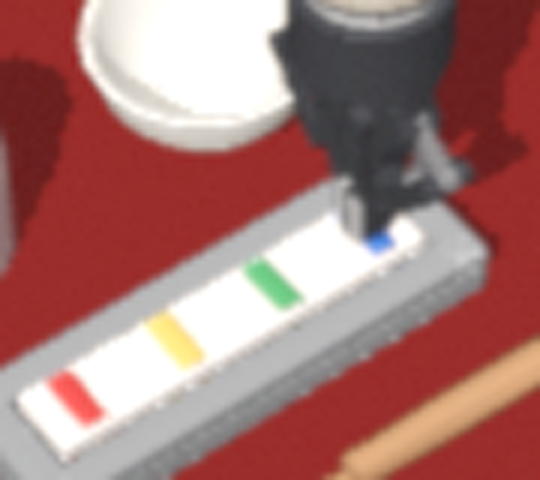

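The tip rests on the blue rib with about 2.6 N, and the row lies along tool x with red 166 mm ahead. I'll slide slowly to mid blue–green, then onto green.

```bash
python3 -m handwheel '[[[0,0,0,0.055,0.003,0,1],[0,0,0,0.055,0.003,0,1],[0,0,0,0.055,0.003,0,1],[0,0,0,0.055,0.003,0,1],[0,0,0,0.055,0.003,0,1]]]'
python3 -m handwheel '[[[0,0,0,0,0,0,1],[0,0,0,0,0,0,1]]]'
python3 -m handwheel '[[[0,0,0,0,0,0,1]]]'
```

```text
clock: 5.25
eef_pos: [494.4, -8.5, 210.5]
ee_rot: [-2.898, -1.212, 0.001]
contact_force: [-1.4, -1.2, 2.9]
finger_gap: -0.0
gripper_force: 1.3
clock: 5.45
eef_pos: [494.7, -8.4, 210.8]
ee_rot: [-2.899, -1.211, -0.003]
contact_force: [0.7, 1.1, 1.3]
finger_gap: 0.0
gripper_force: 1.2
clock: 5.55
eef_pos: [494.6, -8.6, 210.9]
ee_rot: [2.899, 1.211, 0.003]
contact_force: [0.0, 1.8, 2.3]
finger_gap: -0.1
gripper_force: 1.2
```

Contact is held on the flat at about 2 N. On over green to mid green–yellow.

```bash
python3 -m handwheel '[[[0,0,0,0.055,0,0,1],[0,0,0,0.055,0,0,1],[0,0,0,0.055,0,0,1],[0,0,0,0.055,0,0,1],[0,0,0,0.055,0,0,1]]]'
python3 -m handwheel '[[[0,0,0,0,0,0,1],[0,0,0,0,0,0,1]]]'
python3 -m handwheel '[[[0,0,0,0.055,0,0,1],[0,0,0,0.055,0,0,1],[0,0,0,0.055,0,0,1],[0,0,0,0.055,0,0,1],[0,0,0,0.055,0,0,1]]]'
python3 -m handwheel '[[[0,0,0,0,0,0,1],[0,0,0,0,0,0,1]]]'
python3 - <<'E'
from workcell import bot
from h import *
from scipy.spatial.transform import Rotation as R
o=bot.observe(); r=R.from_rotvec(o["ee_rot"]).as_matrix(); tip=o["eef_pos"]+r@[0,0,173]
s=bot.snapshot("side"); b=ribs(s,(268,224,362,290))
for k in b: p=ray(s,b[k][0],39); print(k,b[k][1],p.round(1),"tool",(r.T@(p-tip)).round(1))
x,y=278,210; cv2.imwrite("pics/c3.png",cv2.resize(s["image"][y:y+80,x:x+90],None,fx=6,fy=6,interpolation=cv2.INTER_CUBIC)[:,:,::-1])
E
```

```text
clock: 6.05
eef_pos: [513.8, 11.0, 210.7]
ee_rot: [-2.899, -1.211, 0.0]
contact_force: [-1.1, -1.0, 2.9]
finger_gap: -0.0
gripper_force: 1.6
clock: 6.25
eef_pos: [514.2, 11.3, 211.0]
ee_rot: [-2.899, -1.211, -0.004]
contact_force: [0.5, 2.8, 3.1]
finger_gap: 0.1
gripper_force: 1.6
clock: 6.75
eef_pos: [533.0, 30.6, 210.5]
ee_rot: [-2.898, -1.212, 0.001]
contact_force: [-1.1, -2.0, 2.3]
finger_gap: 0.1
gripper_force: 1.3
clock: 6.95
eef_pos: [533.3, 30.8, 210.9]
ee_rot: [-2.899, -1.211, -0.003]
contact_force: [0.1, 2.3, 1.4]
finger_gap: -0.2
gripper_force: 1.2
blue 31 [476.9 -28.5  39. ] tool [-82.2   1.4  -1.3]
green 7 [507.9  16.4  39. ] tool [-28.5  -8.1  -1.2]
yellow 33 [553.3  49.5  39. ] tool [27.   0.9 -1.1]
red 37 [592.1  89.   39. ] tool [82.3  0.8 -0.9]
```

View pics/c3.png

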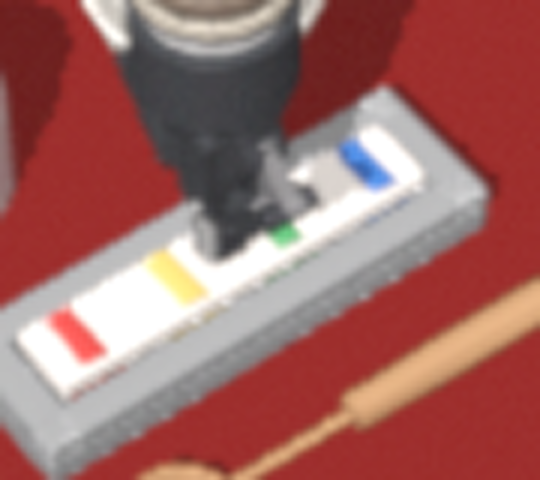

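The tip stands on the white flat midway between green and yellow, with red 82 mm ahead (1.5 spacings) and sideways error within 1 mm. Next come yellow, mid yellow–red, then red.

```bash
python3 -m handwheel '[[[0,0,0,0.055,0,0,1],[0,0,0,0.055,0,0,1],[0,0,0,0.055,0,0,1],[0,0,0,0.055,0,0,1],[0,0,0,0.055,0,0,1]]]'
python3 -m handwheel '[[[0,0,0,0,0,0,1],[0,0,0,0,0,0,1]]]'
python3 -m handwheel '[[[0,0,0,0.055,0,0,1],[0,0,0,0.055,0,0,1],[0,0,0,0.055,0,0,1],[0,0,0,0.055,0,0,1],[0,0,0,0.055,0,0,1]]]'
python3 -m handwheel '[[[0,0,0,0,0,0,1],[0,0,0,0,0,0,1]]]'
python3 -m handwheel '[[[0,0,0,0.055,0,0,1],[0,0,0,0.055,0,0,1],[0,0,0,0.055,0,0,1],[0,0,0,0.055,0,0,1],[0,0,0,0.055,0,0,1]]]'
python3 -m handwheel '[[[0,0,0,0,0,0,1],[0,0,0,0,0,0,1],[0,0,0,0,0,0,1]]]'
python3 - <<'E'
from workcell import bot
from h import *
from scipy.spatial.transform import Rotation as R
o=bot.observe(); r=R.from_rotvec(o["ee_rot"]).as_matrix(); tip=o["eef_pos"]+r@[0,0,173]
s=bot.snapshot("side"); b=ribs(s,(268,224,362,290))
for k in b: p=ray(s,b[k][0],38); print(k,b[k][1],p.round(1),"tool",(r.T@(p-tip)).round(1))
cv2.imwrite("pics/c4.png",cv2.resize(s["image"][180:310,240:400],None,fx=4.5,fy=4.5,interpolation=cv2.INTER_CUBIC)[:,:,::-1])
E
```

```text
clock: 7.5
eef_pos: [552.5, 50.1, 210.7]
ee_rot: [-2.899, -1.211, -0.0]
contact_force: [-1.8, -1.0, 2.9]
finger_gap: -0.1
gripper_force: 1.6
clock: 7.7
eef_pos: [552.9, 50.4, 211.1]
ee_rot: [-2.899, -1.211, -0.004]
contact_force: [0.4, 2.0, 1.9]
finger_gap: 0.2
gripper_force: 1.5
clock: 8.2
eef_pos: [571.6, 69.7, 210.5]
ee_rot: [-2.898, -1.212, 0.001]
contact_force: [-2.0, -1.4, 3.4]
finger_gap: -0.1
gripper_force: 1.3
clock: 8.4
eef_pos: [572.0, 70.0, 210.9]
ee_rot: [-2.898, -1.211, -0.004]
contact_force: [0.0, 1.4, 3.2]
finger_gap: 0.0
gripper_force: 1.2
clock: 8.9
eef_pos: [591.2, 89.3, 210.7]
ee_rot: [-2.899, -1.211, -0.001]
contact_force: [-2.4, -1.9, 3.2]
finger_gap: -0.1
gripper_force: 1.6
clock: 9.2
eef_pos: [591.5, 89.6, 211.2]
ee_rot: [-2.899, -1.211, -0.005]
contact_force: [0.6, 2.4, 3.7]
finger_gap: 0.1
gripper_force: 1.5
blue 32 [476.2 -28.2  38. ] tool [-165.3    0.6   -0.3]
green 18 [514.8  11.4  38. ] tool [-1.101e+02  1.000e-01 -1.000e-01]
yellow 41 [554.7  49.7  38. ] tool [-54.8   1.6   0.1]
red 15 [586.   95.7  38. ] tool [-0.  -8.4  0.2]
```

View pics/c4.png

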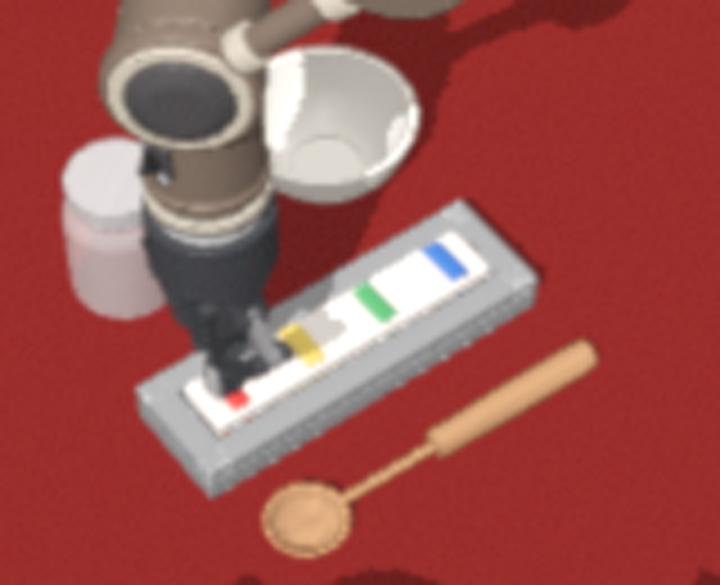

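The fingertips rest on the red rib at about 3 N, with yellow 55 mm behind. The jar, bowl and spoon have not been touched. Handing in.

```bash
python3 -c "from workcell import bot; print(bot.job_done())"
```

```text
the job is handed in; nothing more can be done
None
```

I slid the closed fingertips from the blue rib over green and yellow to red at about 3 N, and handed the job in with them resting on the red rib; the hand-in returned no verdict.

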